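Load the sprung slider magazine

ROBOT

A 6-joint arm with a two-finger parallel gripper is mounted at the origin on a cart in front of the work surface, level with it; the furniture and walls round the work are solid. World frame = base frame: x ahead of the robot, y to its left, z up, the work surface at z = 0. Lengths are in m, angles in degrees, forces in N, time in s.
With the tool pointing down it reaches from about 0.275 to 0.825 m from the base axis. Payload 5.2 kg.
Tool frame: the origin (TCP) lies midway between the tips of the shut fingers; the grasp point (between the pads) lies 19 mm behind it; z points along the fingers, y is the line along which they close (so a half turn about z gives the same grasp; the last joint's range is limited). The gripper opens to 93 mm and grips with 3 to 60 N. Pads are 15 mm wide; open, the fingers measure 128 mm over their backs; the gripper's body (75 mm by 188 mm) begins 65 mm behind the grasp point.
Start: joints at [-11.62, 14.817, 87.949, -0, 77.235, -11.62], TCP at [0.55, 0, 0.219] pointing down, gripper open.
Joint ranges: [-179.93, 179.93], [-52.35, 119.4], [10.71, 147.94], [-69.91, 249.91], [12.55, 155.21], [-178.61, 178.61]. Speed limits (degrees/s): [147.25, 147.25, 180, 180, 180, 180].

INTERFACE

Orientations are given as a 3x3 rotation matrix whose columns are the frame's x, y, z axes.
In Python, from station import ctrl, imaging gives the robot as it stands.
- The arm moves only by the shell command python3 -m pendant 'ROWS' [OPENING] [FORCE]. ROWS is JSON, a list of rows, each a list of 2 entries, a list of its own where there are three numbers: the shift along the tool's x, y, z normalised to -1 to 1, where 1 is 0.75 m, then the turn about the tool's z normalised to -1 to 1, where 1 is 180 degrees. In form: [[[x, y, z], spin], ...]. A call has 1 to 20 rows; each row is the pose to reach, as a shift and turn from the pose commanded when the call began, along the tool's axes at that moment, turning the shorter way round; what a row does not reach only later rows make up. A row lasts 1/8 s, in which the tool goes at most 62.5 mm and 10.7 degrees, less where a joint would pass 70% of its speed; a pose out of reach is approached as far as the arm can. A call with a number of a shift or a turn outside -1 to 1 is refused whole. A call with a gripper value outside its range is refused whole. OPENING is the finger opening in mm, from 0 to 93, set as the call begins (- or left out, the last holds). The fingers move at their own pace and stop on an object; FORCE is the grip in N (left out, the last holds). Time passes only in rows, so rows that repeat a pose let the fingers close. It gives the time, the measured TCP pose, the force, the opening and the grip force at its end, in the units of the state.
- ctrl.read_state(): the state, without advancing time (a new reading comes with each control period).
- imaging.grab_frame(name): name is "scene" or "side" or "wrist"; returns (picture, depth): 420x560x3 uint8, red, green, blue; 420x560 float32, m along the optical axis (not along the pixel's ray), 0 where there is no reading.
- imaging.calibration(name): a dict with "fx", "fy", "cx", "cy" (pixels), "position" and "orientation" of the camera in the world. Camera axes: x right, y down, z forward; pixel columns grow to the right and rows downward; lengths in m; the calibration is good to about 2 mm. A picture is of the moment at which its call begins: read the wrist's pose just before it. calibration takes no time and is no camera call; for the wrist camera it gives the pose at the moment of the call.
- ctrl.hand_in(): hands the job in; it is judged then, once.
The state is a dict: "clock": time; "q": joint angles; "dq": joint speeds; "joint_efforts": joint torques, N m; "ee_pos": TCP position; "orientation": TCP orientation; "wrist_force": force on the tool from outside, world axes, zero at the start; "torque": the same for the moment, N m; "grip_width": finger opening in m; "gripper_force": force on a finger pad.
Only numpy, scipy, OpenCV 4.12 (cv2) and the standard library are available. Lean on these libraries where they do the work, as an engineer would, in place of code of your own. Each camera call takes 0.05 s, during which the arm holds its last target. There are 200 camera calls.

TASK

Load the feed magazine: draw its sprung follower back until the catch holds it, lay every rail slider that is on the bench flat across the track, then lift the pusher block off its hook and lay it in last, across the track between the sliders and the follower. Then press the catch lever so that the follower closes and pushes the whole row up against the end stop.

Things in the scene. Friction and masses are not known exactly. Their poses are not given: they have to be found in the camera images.
- feeder: Fixed feed magazine on the bench, 355 x 150 mm. Origin on the bench top, on the centre line of the track; x = feed direction (towards the end stop), y across, z up. Track: floor 6 mm above the bench, 106 mm wide between two low side walls (tops 19 mm above the bench), open at the top, from x = -130 to x = +125 mm, where the end stop (a plate across the track, top 50 mm above the bench) closes it. Catch lever along the side at y = -76 mm.
- track_end (a point): Middle of the end stop's inner face, at the level of the track floor (feeder x = 125, y = 0, z = 6 mm). Axes as feeder.
- follower (a joint): Travel of the follower (m): 0 = at rest 90 mm from the end stop, grows as it is drawn back (towards feeder -x), at most 0.147. A spring drives it forward: 2 N at 0, 15 N at 0.135, and it is damped (40 N s/m), so pull at 0.05 to 0.1 m/s. Drawn past about 0.137 it is caught by the catch, and if then let go stays at about 0.134, leaving 225 mm of open track. With sliders in, it stops against them when released.
- follower_face (a point): Middle of the lower edge of the follower's pushing face (a plate 98 mm wide, 12 mm thick, from 8 to 45 mm above the bench), at the level of the track floor. Axes as feeder.
- follower_handle (a point): Grip point of the follower's upright pull handle: a black plate 10 mm thick along feeder x, 46 mm wide along y, from 12 to 70 mm above the bench, this point 55 mm above it and 60 mm behind the pushing face, with 43 mm of room between the plate and the follower. A 10 mm rod joins it to the follower; its top is 27 mm above the bench. Grip with one finger before and one behind the plate.
- catch (a joint): Angle of the catch lever (rad): 0 at rest (hooked down), up to 0.4 when its black pad is pressed down. It is sprung back to 0. It lifts by itself as the follower is drawn past and drops in front of it; the held follower is freed from about 0.2 to 0.25 (a push of a few newtons, the pad sinking about 10 mm; press 14 to 16 mm to be sure).
- catch_pad (a point): Middle of the top of the catch lever's black pad (24 x 26 mm), about 50 mm above the bench at rest. Press straight down on it.
- slider_1: Rail slider, bare aluminium, inverted-T shape, loose on the bench: base 30 (x) x 100 (y) x 10 (z) mm, on its middle a raised block 30 (x) x 34 (y) mm whose top is 42 mm above the underside. Origin: centre of the underside, z up. Grip the raised block across its 34 mm (along y). In the track its 100 mm length lies across. Some of the five may be absent.
- slider_2: Rail slider, bare aluminium, inverted-T shape, loose on the bench: base 30 (x) x 100 (y) x 10 (z) mm, on its middle a raised block 30 (x) x 34 (y) mm whose top is 42 mm above the underside. Origin: centre of the underside, z up. Grip the raised block across its 34 mm (along y). In the track its 100 mm length lies across. Some of the five may be absent.
- slider_3: Rail slider, bare aluminium, inverted-T shape, loose on the bench: base 30 (x) x 100 (y) x 10 (z) mm, on its middle a raised block 30 (x) x 34 (y) mm whose top is 42 mm above the underside. Origin: centre of the underside, z up. Grip the raised block across its 34 mm (along y). In the track its 100 mm length lies across. Some of the five may be absent.
- slider_4: Rail slider, bare aluminium, inverted-T shape, loose on the bench: base 30 (x) x 100 (y) x 10 (z) mm, on its middle a raised block 30 (x) x 34 (y) mm whose top is 42 mm above the underside. Origin: centre of the underside, z up. Grip the raised block across its 34 mm (along y). In the track its 100 mm length lies across. Some of the five may be absent.
- slider_5: Rail slider, bare aluminium, inverted-T shape, loose on the bench: base 30 (x) x 100 (y) x 10 (z) mm, on its middle a raised block 30 (x) x 34 (y) mm whose top is 42 mm above the underside. Origin: centre of the underside, z up. Grip the raised block across its 34 mm (along y). In the track its 100 mm length lies across. Some of the five may be absent.
- pusher_block: Pusher block, 0.2 kg: dark steel bar 30 (x) x 100 (y) x 14 (z) mm with a steel stirrup on top: two legs, 18 (x) x 5 mm, outside width 40 mm along y, and a crossbar 6 mm thick whose top is 96 mm above the underside. Origin: centre of the underside, z up. It hangs upright by the crossbar on the hook; grip it across the two legs (40 mm along y), 40 to 80 mm above its underside. In the track its 100 mm length lies across.
- hook_stand: Fixed stand with a single hook of 8 mm round bar 160 mm above the bench that points along the stand's -x (towards the robot); its end, 94 mm out, is turned up to 186 mm above the bench (carry things over or round it). Origin on the bench under the upright. To take the block off, raise it at least 30 mm, then bring it away along the stand's -x by at least 60 mm.
Things that resemble listed ones, but are neither listed nor needed, are in the scene too. Leave any blue look-alike of the pusher_block alone.

How it is judged:
By the outcome, as a careful person would: the job done as asked, in the order asked, and still so for the second after the job is handed in, with the robot touching nothing.
Of slider_1, slider_2, slider_3, slider_4, slider_5 only 3 to 5 are there at a start; the rules pass over those that are not, and their reading is None.
At some moment in a run one of slider_1, slider_2, slider_3, slider_4, slider_5 may be knocked a few centimetres aside while the robot is not near it.
Once in a run the grip may slacken for a moment while it holds something.
It also fails if it takes over 210 s, if anything falls off the work surface, if the arm or the gripper's body presses on something with over 40 N, if the wrist force passes 120 N, or if a joint passes its speed limit or range.

## Working session

There is one attempt and no reset: what is moved stays moved. The work goes in short steps, Python scripts to look and compute and a shell command to move; the robot and the scene stay as the last step left them, time stands still between calls to the robot, and variables do not carry over. Pictures are saved under pics/ and viewed, at most 14 in all, crops included, and the job is handed in when it is done.

```bash
mkdir -p pics; ls; python3 - <<'E'
from station import ctrl, imaging
import cv2, numpy as np
s=ctrl.read_state(); print(s['clock'],s['ee_pos'],s['orientation'])
for n in ['scene','side']:
    p,d=imaging.grab_frame(n); np.savez('pics/%s0.npz'%n,p=p,d=d)
    cv2.imwrite('pics/%s0.png'%n,cv2.resize(p[:,:,::-1],(800,600))); print(n,imaging.calibration(n))
E
```

```text
pics
0.0 [5.49433531e-01 1.42838472e-04 2.17807373e-01] [[ 5.65860402e-06  9.99998309e-01 -1.83883887e-03]
 [ 9.99999924e-01 -4.94021218e-06  3.90681187e-04]
 [ 3.90671442e-04 -1.83884094e-03 -9.99998233e-01]]
scene {'fx': 504.54881750544456, 'fy': 504.54881750544456, 'cx': 269.3528616935058, 'cy': 211.35276465660826, 'position': array([-0.6322461 , -0.6863567 ,  1.23834461]), 'orientation': array([[ 0.45246709, -0.58890341,  0.66967627],
       [-0.89170983, -0.30826433,  0.33140108],
       [ 0.01127408, -0.747105  , -0.66461042]])}
side {'fx': 518.6417034400205, 'fy': 518.6417034400205, 'cx': 279.07987570201817, 'cy': 213.12722299182315, 'position': array([0.39659881, 1.08142005, 0.96898325]), 'orientation': array([[-0.99329995, -0.04826818,  0.10500183],
       [-0.11301627,  0.59548461, -0.79537752],
       [-0.02413555, -0.80191537, -0.59694993]])}
```

View pics/scene0.png

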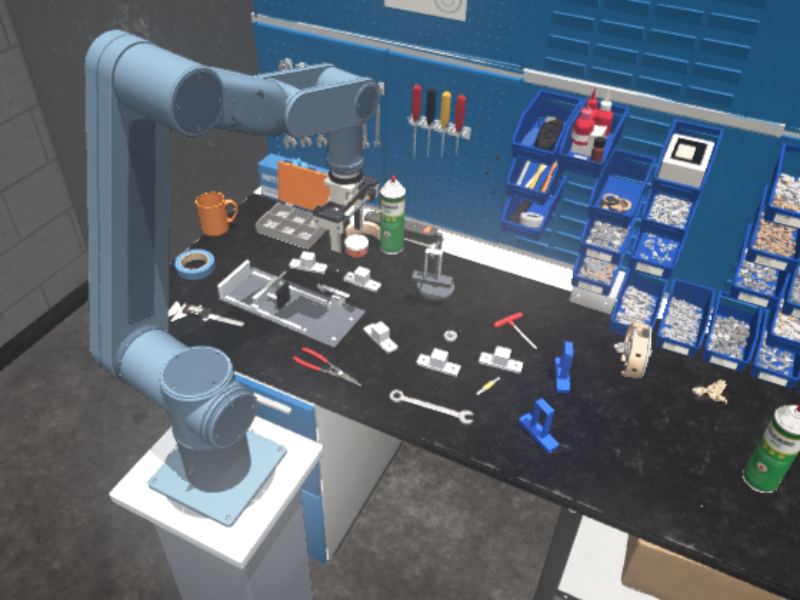

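View pics/side0.png

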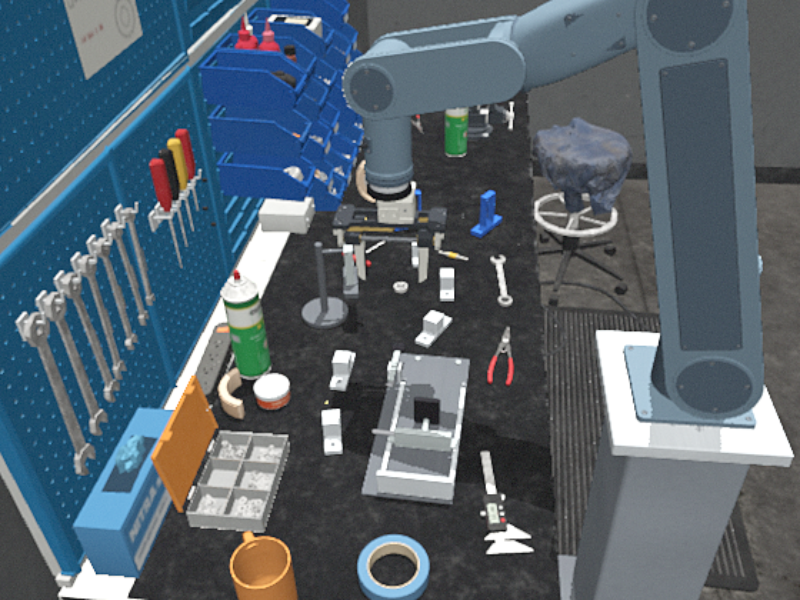

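The scene view (shown at 800x600) has the feeder at (290,300) with its end stop at the upper left. There are five sliders, at (308,262), (362,279), (380,336), (438,361) and (500,358). The hook stand with the steel block is at (435,270), and two blue look-alikes are at (565,365) and (540,425). Next I'll build a metric top view from the depth.

```bash
cat > h.py <<'E'
import numpy as np, cv2
from station import ctrl, imaging
def cloud(p,d,c):
    v,u=np.mgrid[0:420,0:560]; m=d>0
    P=np.stack([(u-c['cx'])/c['fx']*d,(v-c['cy'])/c['fy']*d,d],-1)[m]
    return P@np.asarray(c['orientation']).T+c['position'], p[m]
def top(pts,col,x0,x1,y0,y1,s,zmax=0.2):
    """top view: image up = +x, left = +y, s px/m"""
    k=(pts[:,0]>x0)&(pts[:,0]<x1)&(pts[:,1]>y0)&(pts[:,1]<y1)&(pts[:,2]<zmax)
    pts,col=pts[k],col[k]; o=np.argsort(pts[:,2]); pts,col=pts[o],col[o]
    H,W=int((x1-x0)*s),int((y1-y0)*s); im=np.zeros((H,W,3),np.uint8); h=np.full((H,W),-1.,np.float32)
    r=((x1-pts[:,0])*s).astype(int).clip(0,H-1); c=((y1-pts[:,1])*s).astype(int).clip(0,W-1)
    im[r,c]=col; h[r,c]=pts[:,2]; return im,h
E
python3 - <<'E'
from h import *
im=None
for n in ['scene','side']:
    z=np.load('pics/%s0.npz'%n); P,C=cloud(z['p'],z['d'],imaging.calibration(n))
    k=(abs(P[:,0]-.5)<.3)&(abs(P[:,1])<.4)&(abs(P[:,2])<.02); print(n,np.median(P[k,2]))
    i,h=top(P,C,.25,.8,-.35,.45,500); np.save('pics/h_%s.npy'%n,h)
    i=cv2.dilate(i,np.ones((2,2)))
    # height coloured
    hh=cv2.applyColorMap((np.clip(cv2.dilate(h,np.ones((2,2))),0,.1)*2550).astype(np.uint8),cv2.COLORMAP_JET)
    im=np.vstack([i[:,:,::-1],hh]) if im is None else np.hstack([im,np.vstack([i[:,:,::-1],hh])])
for a in range(0,im.shape[1],50): cv2.line(im,(a,0),(a,6),(255,255,255),1)
cv2.imwrite('pics/top0.png',im); print(im.shape)
E
```

```text
scene 0.001994248287348288
side -0.0006864116799289999
(550, 800, 3)
```

View pics/top0.png

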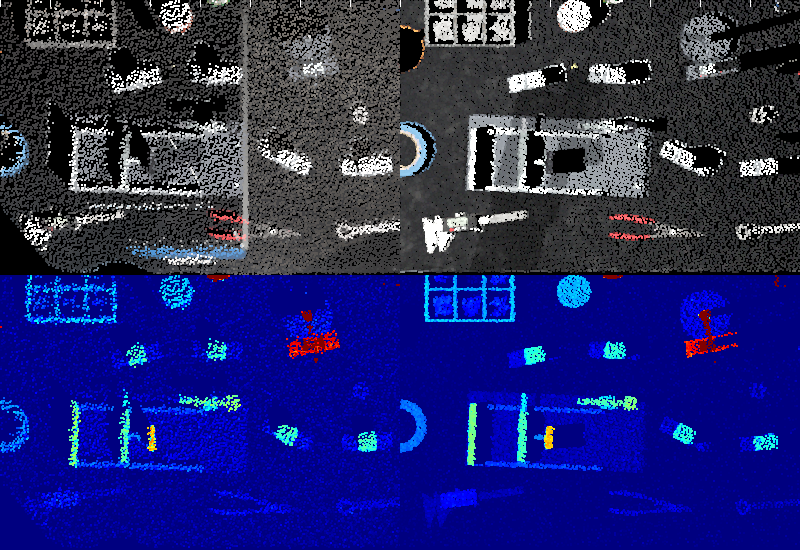

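The top views agree between the two cameras. The feeder's feed direction is about world +y, and the catch lever is on the world +x side. Now I'll fit the poses numerically.

```bash
cat >> h.py <<'E'
def both(tag=None):
    A=[];B=[]
    for n in ['scene','side']:
        if tag is None: p,d=imaging.grab_frame(n)
        else: z=np.load('pics/%s%s.npz'%(n,tag)); p,d=z['p'],z['d']
        P,C=cloud(p,d,imaging.calibration(n))
        k=(abs(P[:,0]-.5)<.3)&(abs(P[:,1])<.4)&(abs(P[:,2])<.015); P[:,2]-=np.median(P[k,2])
        A.append(P);B.append(C)
    return A,B
def sliders(A,B,zlo=.036,zhi=.047,dz=0):
    for P,C in zip(A,B):
        k=(P[:,2]>zlo)&(P[:,2]<zhi)&(P[:,0]>.28)&(P[:,0]<.75)&(P[:,1]>-.6)&(P[:,1]<.4)
        Q=P[k]; im=np.zeros((470,1000),np.uint8)
        im[((.75-Q[:,0])*1000).astype(int).clip(0,469),((.4-Q[:,1])*1000).astype(int).clip(0,999)]=255
        im=cv2.morphologyEx(im,cv2.MORPH_CLOSE,np.ones((7,7)))
        n,l,st,ce=cv2.connectedComponentsWithStats(im)
        for i in range(1,n):
            if not 450<st[i,4]<1700: continue
            x,y=.75-ce[i,1]/1000,.4-ce[i,0]/1000
            g=(C.max(1).astype(int)-C.min(1)<40)&(C.mean(1)>95)
            r=(np.hypot(P[:,0]-x,P[:,1]-y)<.058)&(P[:,2]>.005)&(P[:,2]<.047)
            b=P[r,:2]; a=cv2.minAreaRect((b*1000).astype(np.float32))
            e,v=np.linalg.eigh(np.cov(b.T)); L=v[:,1]
            ang=np.degrees(np.arctan2(L[1],L[0]))%180
            print('top (%.3f %.3f) rect c (%.3f %.3f) size %s long-axis %.0f deg n%d'%(x,y,a[0][0]/1000,a[0][1]/1000,np.round(a[1]),ang,st[i,4]))
        print('-')
E
python3 - <<'E'
from h import *
A,B=both('0'); sliders(A,B)
for P,C in zip(A,B):
    def sel(x0,x1,y0,y1,z0,z1): 
        k=(P[:,0]>x0)&(P[:,0]<x1)&(P[:,1]>y0)&(P[:,1]<y1)&(P[:,2]>z0)&(P[:,2]<z1); return P[k]
    for nm,b in dict(stop=(.38,.60,.285,.32,.046,.055),handle=(.4,.53,.12,.18,.062,.08),foll=(.4,.56,.18,.22,.036,.05),wallfar=(.5,.58,0.03,.28,.015,.024),wallnear=(.38,.44,.03,.29,.015,.024),pad=(.5,.6,-.05,.03,.045,.056),bench_wide=(.38,.6,-.06,.02,.0025,.01),
      hookblk_top=(.55,.75,-.3,-.08,.135,.175),blkbar=(.5,.75,-.35,-.08,.055,.09)).items():
        Q=sel(*b)
        if len(Q)<8: print(nm,len(Q)); continue
        (c,s,a)=cv2.minAreaRect((Q[:,:2]*1000).astype(np.float32)); e,v=np.linalg.eigh(np.cov(Q[:,:2].T)); L=v[:,1]
        print(nm,len(Q),np.round(c),np.round(s),'ang %.1f'%(np.degrees(np.arctan2(L[1],L[0]))%180),'mean',Q.mean(0).round(4),'z',np.percentile(Q[:,2],[5,95]).round(3))
E
```

```text
top (0.540 -0.411) rect c (0.534 -0.415) size [ 83. 102.] long-axis 98 deg n784
top (0.484 -0.121) rect c (0.470 -0.122) size [ 86. 108.] long-axis 73 deg n639
top (0.467 -0.284) rect c (0.464 -0.282) size [ 89. 104.] long-axis 96 deg n845
-
top (0.650 0.022) rect c (0.646 0.029) size [95. 68.] long-axis 79 deg n963
top (0.641 0.182) rect c (0.653 0.184) size [ 59. 104.] long-axis 99 deg n964
top (0.485 0.207) rect c (0.487 0.208) size [110. 115.] long-axis 27 deg n1318
top (0.547 0.040) rect c (0.536 0.040) size [ 92. 105.] long-axis 84 deg n732
top (0.481 0.310) rect c (0.482 0.301) size [103.  99.] long-axis 177 deg n597
top (0.484 -0.117) rect c (0.481 -0.121) size [104.  32.] long-axis 57 deg n882
top (0.467 -0.283) rect c (0.475 -0.281) size [ 45. 103.] long-axis 101 deg n669
-
stop 58 [479. 302.] [ 16. 117.] ang 177.2 mean [0.4746 0.3024 0.0499] z [0.047 0.054]
handle 31 [474. 148.] [47. 12.] ang 1.9 mean [0.4737 0.1477 0.0679] z [0.063 0.073]
foll 95 [494. 202.] [ 18. 132.] ang 177.7 mean [0.4806 0.201  0.0425] z [0.037 0.048]
wallfar 106 [520. 156.] [248.  42.] ang 89.6 mean
[... 608 characters left out ...]
 [15. 43.] ang 177.6 mean [0.4763 0.1533 0.0674] z [0.063 0.071]
foll 239 [494. 205.] [ 18. 130.] ang 177.3 mean [0.4834 0.207  0.0424] z [0.037 0.047]
wallfar 235 [522. 155.] [ 40. 237.] ang 89.4 mean [0.5303 0.1689 0.0189] z [0.015 0.023]
wallnear 231 [426. 168.] [242.  21.] ang 87.2 mean [0.4204 0.1783 0.0186] z [0.016 0.022]
pad 74 [543.   4.] [25. 50.] ang 88.2 mean [ 0.5445 -0.0026  0.0486] z [0.046 0.053]
bench_wide 622 [490. -20.] [217.  80.] ang 176.8 mean [ 0.4759 -0.0101  0.0053] z [0.003 0.009]
hookblk_top 199 [ 687. -159.] [79. 40.] ang 2.1 mean [ 0.6861 -0.1591  0.1573] z [0.138 0.171]
blkbar 194 [ 688. -167.] [ 82. 104.] ang 153.4 mean [ 0.675  -0.1531  0.082 ] z [0.063 0.089]
```

```bash
python3 -m pendant '[[[0.06,-0.03,0],-0.055],[[0.12,-0.06,0],-0.11],[[0.17,-0.08,0],-0.17],[[0.2,-0.1,0],-0.22],[[0.2,-0.1,0],-0.27],[[0.2,-0.1,0],-0.33],[[0.2,-0.1,0],-0.38],[[0.2,-0.1,0],-0.43],[[0.2,-0.1,0],-0.487],[[0.2,-0.1,0],-0.487],[[0.2,-0.1,0],-0.487]]' 70
python3 - <<'E'
from h import *
c=imaging.calibration('wrist'); p,d=imaging.grab_frame('wrist'); np.savez('pics/w1.npz',p=p,d=d,**c)
print(c); cv2.imwrite('pics/w1.png',p[:,:,::-1]); P,C=cloud(p,d,c)
print(P.min(0),P.max(0))
i,h=top(P,C,.3,.65,-.1,.4,1400); cv2.imwrite('pics/w1top.png',cv2.dilate(i,np.ones((2,2)))[:,:,::-1])
q=np.degrees(0); print(ctrl.read_state()['q'])
E
```

```text
clock: 1.48
ee_pos: [0.4748, 0.15, 0.2184]
orientation: [[-0.999, 0.044, -0.0], [0.044, 0.999, -0.0], [0.0, -0.0, -1.0]]
wrist_force: [0.1, 0.4, -0.4]
grip_width: 0.0703
gripper_force: 0.0
{'fx': 321.3290190274562, 'fy': 321.3290190274562, 'cx': 276.96526761154405, 'cy': 206.9698612002231, 'position': array([0.39592739, 0.15398559, 0.3855371 ]), 'orientation': array([[ 4.43397601e-02,  9.58460927e-01,  2.81756344e-01],
       [ 9.99016264e-01, -4.23420353e-02, -1.31778934e-02],
       [-7.00358814e-04,  2.82063474e-01, -9.59395490e-01]])}
[ 0.26973309 -0.22842772 -0.0031556 ] [0.82297415 0.51961505 0.3404756 ]
[ 4.67251311e+00  9.45763488e+00  9.48339929e+01  1.23216749e-03
  7.57290023e+01 -8.28227490e+01]
```

View pics/w1.png

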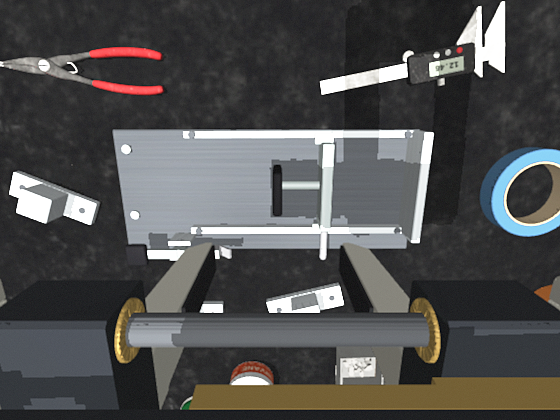

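The wrist view shows the track walls at rows 134 and 230, the handle plate at (277,190), the end stop at columns 415-430, and the catch pad at (137,254).

```bash
python3 - <<'E'
from h import *
z=np.load('pics/w1.npz'); c={k:z[k] for k in ['fx','fy','cx','cy','position','orientation']}
P,C=cloud(z['p'],z['d'],c); 
k=(abs(P[:,0]-.45)<.2)&(abs(P[:,2])<.02)&(P[:,1]<0.35); print(np.median(P[k&(P[:,0]<.37),2]),np.median(P[k&(C.mean(1)>80)&(C.mean(1)<130),2]))
th=np.radians(87.5); ex=np.array([np.cos(th),np.sin(th)]); ey=np.array([-ex[1],ex[0]])
def sel(x0,x1,y0,y1,z0,z1):
    k=(P[:,0]>x0)&(P[:,0]<x1)&(P[:,1]>y0)&(P[:,1]<y1)&(P[:,2]>z0)&(P[:,2]<z1); return P[k]
for nm,b in dict(near=(.38,.44,.03,.29,.0165,.023),far=(.5,.56,.03,.18,.0165,.023),stop=(.4,.56,.285,.33,.044,.055),foll=(.43,.52,.18,.23,.036,.05),handle=(.43,.52,.11,.18,.062,.08),lev=(.53,.6,-.05,.05,.045,.058)).items():
    Q=sel(*b); s=Q[:,:2]@ex; t=Q[:,:2]@ey; e,v=np.linalg.eigh(np.cov(Q[:,:2].T)); L=v[:,1]
    print(nm,len(Q),'ang %.2f'%(np.degrees(np.arctan2(L[1],L[0]))%180),'along',np.percentile(s,[1,50,99]).round(4),'across',np.percentile(t,[1,10,50,90,99]).round(4),'z',Q[:,2].mean().round(4),Q[:,:2].mean(0).round(4))
E
```

```text
0.000991081647739478 0.006982345876097001
near 1655 ang 87.48 along [0.0684 0.1809 0.3057] across [-0.4182 -0.415  -0.4108 -0.4075 -0.4074] z 0.0197 [0.419  0.1663]
far 778 ang 88.14 along [0.0582 0.1319 0.2011] across [-0.5327 -0.528  -0.5243 -0.5214 -0.521 ] z 0.0197 [0.53   0.1088]
stop 1261 ang 177.56 along [0.3197 0.3234 0.3295] across [-0.5271 -0.5142 -0.4628 -0.4179 -0.408 ] z 0.0498 [0.4781 0.3031]
foll 971 ang 177.48 along [0.2181 0.2234 0.2299] across [-0.5097 -0.5004 -0.4628 -0.4287 -0.4214] z 0.0453 [0.4731 0.203 ]
handle 438 ang 177.45 along [0.1657 0.1704 0.175 ] across [-0.49   -0.4852 -0.4668 -0.449  -0.4456] z 0.0701 [0.474  0.1498]
lev 747 ang 87.13 along [-0.0011  0.0188  0.0606] across [-0.5554 -0.5514 -0.543  -0.5343 -0.5315] z 0.0491 [ 0.5435 -0.0008]
```

```bash
python3 -m pendant '[[[0,0,0.07],0],[[0,0,0.14],0],[[0,0,0.2],0],[[0,0,0.235],0],[[0,0,0.243],0],[[0,0,0.243],0],[[0,0,0.243],0]]' 70 45; python3 -m pendant '[[[0,0,0],0],[[0,0,0],0],[[0,0,0],0],[[0,0,0],0],[[0,0,0],0],[[0,0,0],0]]' 0 45
```

```text
clock: 2.4
ee_pos: [0.4756, 0.1501, 0.0371]
orientation: [[-0.999, 0.042, 0.001], [0.042, 0.999, 0.0], [-0.001, 0.0, -1.0]]
wrist_force: [0.2, -0.8, -0.6]
grip_width: 0.0701
gripper_force: 0.3
clock: 3.15
ee_pos: [0.4749, 0.15, 0.0364]
orientation: [[-0.999, 0.041, -0.0], [0.041, 0.999, 0.0], [0.0, -0.0, -1.0]]
wrist_force: [0.0, 0.5, 0.3]
grip_width: 0.0148
gripper_force: 0.0
```

Still closing; I'll hold a bit longer and then pull.

```bash
python3 -m pendant '[[[0,0,0],0],[[0,0,0],0],[[0,0,0],0],[[0,0,0],0]]' 0 45; python3 -m pendant '[[[0,-0.012,0],0],[[0,-0.024,0],0],[[0,-0.036,0],0],[[0,-0.048,0],0],[[0,-0.06,0],0],[[0,-0.072,0],0],[[0,-0.084,0],0],[[0,-0.096,0],0],[[0,-0.108,0],0],[[0,-0.12,0],0],[[0,-0.132,0],0],[[0,-0.144,0],0],[[0,-0.156,0],0],[[0,-0.168,0],0],[[0,-0.18,0],0],[[0,-0.19,0],0],[[0,-0.19,0],0],[[0,-0.19,0],0],[[0,-0.19,0],0]]'
```

```text
clock: 3.65
ee_pos: [0.475, 0.15, 0.0364]
orientation: [[-0.999, 0.041, -0.0], [0.041, 0.999, -0.0], [0.0, -0.0, -1.0]]
wrist_force: [0.7, -0.3, -0.8]
grip_width: 0.0098
gripper_force: 45.0
clock: 6.02
ee_pos: [0.469, 0.0106, 0.0362]
orientation: [[-0.999, 0.043, 0.0], [0.043, 0.999, 0.005], [0.0, 0.005, -1.0]]
wrist_force: [2.4, 17.2, -0.7]
grip_width: 0.01
gripper_force: 45.0
```

```bash
python3 -m pendant '[[[0,-0.005,0],0],[[0,-0.005,0],0],[[0,-0.003,0],0],[[0,0.003,0],0],[[0,0.006,0],0],[[0,0.006,0],0],[[0,0.006,0],0]]'
```

```text
clock: 6.9
ee_pos: [0.4692, 0.0151, 0.0363]
orientation: [[-0.999, 0.042, 0.0], [0.042, 0.999, 0.005], [0.0, 0.005, -1.0]]
wrist_force: [1.3, 16.0, -0.5]
grip_width: 0.0095
gripper_force: 45.0
```

```bash
python3 -m pendant '[[[0,0.002,0],0],[[0,0.004,0],0],[[0,0.004,0],0],[[0,0.004,0],0]]'
```

```text
clock: 7.4
ee_pos: [0.4692, 0.0159, 0.0363]
orientation: [[-0.999, 0.041, -0.0], [0.041, 0.999, 0.002], [0.0, 0.002, -1.0]]
wrist_force: [0.9, 6.7, -0.6]
grip_width: 0.0096
gripper_force: 45.0
```

```bash
python3 -m pendant '[[[0,0,0],0],[[0,0,0],0],[[0,0,0],0],[[0,0,0],0],[[0,0,-0.04],0],[[0,0,-0.1],0],[[0,0,-0.18],0],[[0,0,-0.24],0],[[-0.08,0.006,-0.24],0],[[-0.16,0.012,-0.24],0],[[-0.24,0.018,-0.24],0],[[-0.24,0.018,-0.24],0],[[-0.24,0.018,-0.24],0]]' 42
cat > w.py <<'E'
import sys; from h import *
def look(n,save=True):
    s=ctrl.read_state(); c=imaging.calibration('wrist'); p,d=imaging.grab_frame('wrist'); np.savez('pics/%s.npz'%n,p=p,d=d,**c)
    if save: cv2.imwrite('pics/%s.png'%n,p[:,:,::-1])
    P,C=cloud(p,d,c); return s,P,C
def block(P,C,x,y,r=.05):
    k=(np.hypot(P[:,0]-x,P[:,1]-y)<r)&(P[:,2]>.038)&(P[:,2]<.049); T=P[k]
    if len(T)<20: print('no block',len(T)); return
    c,s,a=cv2.minAreaRect((T[:,:2]*1000).astype(np.float32)); m=np.median(T[:,:2],0); c=np.array(c)/1000
    k=(np.hypot(P[:,0]-c[0],P[:,1]-c[1])<.056)&(P[:,2]>.0065)&(P[:,2]<.014)&(C.mean(1)>120); b=P[k,:2]
    e,v=np.linalg.eigh(np.cov(b.T)); L=v[:,1]
    u,w=(T[:,:2]-c)@L,(T[:,:2]-c)@np.array([-L[1],L[0]])
    print('block c',c.round(4),'med',m.round(4),'size',np.round(s),'ang %.0f'%a,'z %.4f n%d'%(T[:,2].mean(),len(T)),'base ang %.1f n%d'%(np.degrees(np.arctan2(L[1],L[0]))%180,k.sum()), 'ext',np.percentile(u,[2,98]).round(3),np.percentile(w,[2,98]).round(3))
if __name__=='__main__':
    s,P,C=look(sys.argv[1]); print(s['clock'],s['ee_pos'].round(4))
    block(P,C,float(sys.argv[2]),float(sys.argv[3]))
E
python3 w.py w2 .648 .022
```

```text
clock: 9.02
ee_pos: [0.649, 0.0213, 0.2154]
orientation: [[-0.999, 0.041, -0.002], [0.041, 0.999, 0.0], [0.002, 0.0, -1.0]]
wrist_force: [-0.4, -0.2, -0.4]
grip_width: 0.0417
gripper_force: 0.0
9.025 [0.649  0.0213 0.2154]
block c [0.6502 0.0181] med [0.6493 0.0181] size [33. 30.] ang 88 z 0.0428 n847 base ang 88.1 n1272 ext [-0.016  0.016] [-0.014  0.015]
```

View pics/w2.png

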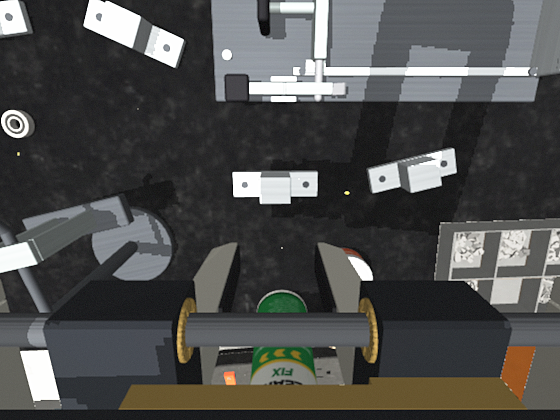

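The follower is held: the lever is hooked in front of its plate at (320,70). Slider A is at (275,186). The green can lies just behind it, so I'll check its clearance.

```bash
python3 - <<'E'
from h import *
A,B=both('0')
for P,C in zip(A,B):
    C=C.astype(int)
    k=(C[:,1]>C[:,0]+30)&(C[:,1]>C[:,2]+30)&(P[:,2]>.03)&(P[:,1]>-.3)&(P[:,1]<.4)&(P[:,0]<.95)
    Q=P[k]; print(len(Q), np.percentile(Q,[2,98],0).round(3) if len(Q) else '')
    # tall things near A,B
    k=(P[:,0]>.66)&(P[:,0]<.85)&(P[:,1]>-.08)&(P[:,1]<.3)&(P[:,2]>.03)&(P[:,2]<.3); print(P[k].min(0).round(3),P[k].max(0).round(3), np.percentile(P[k][:,0],2))
E
```

```text
267 [[ 0.794 -0.015  0.032]
 [ 0.833  0.038  0.124]]
[ 0.662 -0.016  0.03 ] [0.85  0.299 0.234] 0.7114439405323194
672 [[0.796 0.024 0.033]
 [0.853 0.057 0.181]]
[ 0.66  -0.003  0.03 ] [0.85  0.3   0.233] 0.724540150521709
```

```bash
python3 -m pendant '[[[-0.001,-0.004,0.06],0.0],[[-0.001,-0.004,0.13],0],[[-0.001,-0.004,0.19],0],[[-0.001,-0.004,0.24],0],[[-0.001,-0.004,0.265],0],[[-0.001,-0.004,0.265],0],[[-0.001,-0.004,0.265],0]]' 55 30; python3 -m pendant '[[[0,0,0],0],[[0,0,0],0],[[0,0,0],0],[[0,0,0],0],[[0,0,0],0]]' 20 35
```

```text
clock: 9.95
ee_pos: [0.6518, 0.0181, 0.0198]
orientation: [[-0.999, 0.041, 0.003], [0.041, 0.999, -0.0], [-0.003, -0.0, -1.0]]
wrist_force: [0.3, 0.2, 0.1]
grip_width: 0.0549
gripper_force: 0.0
clock: 10.58
ee_pos: [0.651, 0.0183, 0.0184]
orientation: [[-0.999, 0.041, 0.001], [0.041, 0.999, -0.0], [-0.001, -0.0, -1.0]]
wrist_force: [-1.1, 0.2, 5.5]
grip_width: 0.0341
gripper_force: 35.0
```

```bash
python3 -m pendant '[[[0,0,-0.05],0],[[0,0,-0.1],0],[[0,0,-0.15],0],[[0.03,0.04,-0.17],0.055],[[0.06,0.08,-0.17],0.11],[[0.09,0.12,-0.17],0.165],[[0.12,0.17,-0.17],0.22],[[0.15,0.21,-0.17],0.275],[[0.18,0.26,-0.17],0.33],[[0.21,0.3,-0.17],0.385],[[0.24,0.34,-0.17],0.44],[[0.24,0.342,-0.17],0.49],[[0.24,0.342,-0.17],0.5],[[0.24,0.342,-0.17],0.5],[[0.24,0.342,-0.17],0.5]]'
python3 - <<'E'
from w import *
s,P,C=look('w3'); print(s['ee_pos'],s['orientation'].round(4),s['grip_width'])
E
```

```text
clock: 12.45
ee_pos: [0.4814, 0.2813, 0.145]
orientation: [[0.04, 0.999, -0.0], [0.999, -0.04, -0.0], [-0.0, -0.0, -1.0]]
wrist_force: [-0.5, -0.2, -1.7]
grip_width: 0.034
gripper_force: 35.0
[0.48138346 0.28133197 0.1449677 ] [[ 4.000e-02  9.992e-01 -3.000e-04]
 [ 9.992e-01 -4.000e-02 -2.000e-04]
 [-2.000e-04 -3.000e-04 -1.000e+00]] 0.0340270680952707
```

View pics/w3.png

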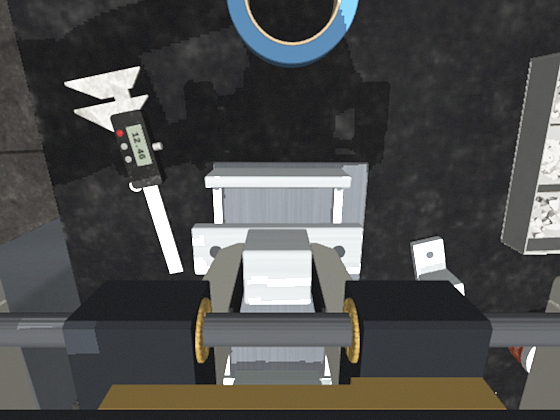

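```bash
cat >> w.py <<'E'
th=np.radians(87.5); ex=np.array([np.cos(th),np.sin(th)]); ey=np.array([-ex[1],ex[0]])
def st(P): return P[:,:2]@ex, P[:,:2]@ey
def band(P,s0,s1,t0,t1,z0,z1):
    s,t=st(P); k=(s>s0)&(s<s1)&(t>t0)&(t<t1)&(P[:,2]>z0)&(P[:,2]<z1); return s[k],t[k],P[k,2]
E
python3 - <<'E'
from w import *
z=np.load('pics/w3.npz'); c={k:z[k] for k in ['fx','fy','cx','cy','position','orientation']}; P,C=cloud(z['p'],z['d'],c)
for nm,b in dict(stop=(.3,.35,-.56,-.38,.045,.055),wall=(.29,.315,-.56,-.38,.016,.022),floor=(.29,.315,-.56,-.38,.004,.009),slbase=(.27,.345,-.56,-.38,.128,.143)).items():
    s,t,zz=band(P,*b); print(nm,len(s),'s',np.percentile(s,[1,50,99]).round(4),'t',np.percentile(t,[1,5,50,95,99]).round(4),'z',zz.mean() if len(s) else 0, np.histogram(t,np.arange(-.54,-.39,.01))[0])
s=ctrl.read_state()['ee_pos']; print(s[:2]@ex,s[:2]@ey)
E
```

```text
stop 1786 s [0.3219 0.3271 0.3313] t [-0.5275 -0.5228 -0.4673 -0.4137 -0.409 ] z 0.05049684603261755 [  0 135 146 144 144 144 142 146 148 153 154 150 148  32   0]
wall 429 s [0.2903 0.3021 0.3141] t [-0.5288 -0.528  -0.5211 -0.4084 -0.4076] z 0.019682626213635132 [  0 219   0   0   0   0   0   0   0   0   0   0 149  61   0]
floor 2902 s [0.2901 0.3013 0.3135] t [-0.5535 -0.549  -0.481  -0.4215 -0.4162] z 0.0069325477734019265 [185  33 223 217 221 226 225 216 216 213 224 221 111   0   0]
slbase 3930 s [0.2894 0.3119 0.318 ] t [-0.517  -0.5151 -0.4675 -0.4205 -0.4187] z 0.13684200837330568 [  0   0 625 582 372 216 131 135 142 330 459 793 145   0   0]
0.3020909351510862 -0.4686931060613996
```

```bash
python3 -m pendant '[[[0,0,0.04],0],[[0,0,0.08],0],[[0,0,0.11],0],[[0,0,0.13],0],[[0,0,0.14],0],[[0,0,0.148],0],[[0,0,0.154],0],[[0,0,0.158],0],[[0,0,0.159],0],[[0,0,0.159],0],[[0,0,0.159],0]]'
```

```text
clock: 13.88
ee_pos: [0.4813, 0.2819, 0.0261]
orientation: [[0.041, 0.999, 0.0], [0.999, -0.041, 0.0], [0.0, 0.0, -1.0]]
wrist_force: [-0.1, -0.2, -1.9]
grip_width: 0.034
gripper_force: 35.0
```

```bash
python3 -m pendant '[[[0,0,0.002],0],[[0,0,0.002],0],[[0,0,0.002],0]]'; python3 -m pendant '[[[0,0,0],0],[[0,0,0],0],[[0,0,0],0],[[0,0,-0.03],0],[[0,0,-0.1],0],[[0,0,-0.16],0],[[0,0,-0.16],0]]' 55
python3 - <<'E'
from w import *
z=np.load('pics/w2.npz'); c={k:z[k] for k in ['fx','fy','cx','cy','position','orientation']}; P,C=cloud(z['p'],z['d'],c)
block(P,C,.641,.182)
block(P,C,.484,-.119)
E
```

```text
clock: 14.25
ee_pos: [0.4812, 0.2819, 0.0244]
orientation: [[0.041, 0.999, 0.0], [0.999, -0.041, 0.0], [0.0, 0.0, -1.0]]
wrist_force: [0.4, -0.1, -1.8]
grip_width: 0.034
gripper_force: 35.0
clock: 15.12
ee_pos: [0.4838, 0.2829, 0.1487]
orientation: [[0.041, 0.999, 0.008], [0.999, -0.041, 0.003], [0.003, 0.008, -1.0]]
wrist_force: [0.4, 0.1, 0.3]
grip_width: 0.055
gripper_force: 0.0
block c [0.6406 0.179 ] med [0.6399 0.1784] size [30. 35.] ang 10 z 0.0426 n917 base ang 102.8 n1144 ext [-0.017  0.016] [-0.014  0.015]
block c [ 0.4834 -0.1214] med [ 0.4836 -0.1207] size [35. 30.] ang 64 z 0.0427 n1320 base ang 64.7 n1496 ext [-0.016  0.017] [-0.014  0.014]
```

```bash
python3 -m pendant '[[[-0.015,0.027,-0.07],0.053],[[-0.03,0.054,-0.07],0.106],[[-0.05,0.08,-0.07],0.16],[[-0.065,0.11,-0.07],0.21],[[-0.08,0.14,-0.07],0.265],[[-0.1,0.165,-0.07],0.32],[[-0.115,0.2,-0.07],0.375],[[-0.128,0.217,-0.07],0.426],[[-0.128,0.217,-0.07],0.426],[[-0.128,0.217,-0.07],0.426],[[-0.128,0.217,-0.07],0.426]]' 60
python3 w.py w4 .640 .179; python3 -c "
from station import ctrl; print(ctrl.read_state()['orientation'].round(3))"
```

```text
clock: 16.5
ee_pos: [0.6391, 0.18, 0.1968]
orientation: [[0.981, 0.193, -0.001], [0.193, -0.981, 0.0], [-0.001, -0.0, -1.0]]
wrist_force: [0.0, 0.3, -0.0]
grip_width: 0.0599
gripper_force: 0.0
16.5 [0.6391 0.18   0.1968]
block c [0.6417 0.1809] med [0.6428 0.1809] size [31. 33.] ang 11 z 0.0427 n947 base ang 101.8 n1428 ext [-0.016  0.016] [-0.015  0.014]
[[ 0.981  0.193 -0.   ]
 [ 0.193 -0.981  0.   ]
 [-0.    -0.    -1.   ]]
```

```bash
python3 -m pendant '[[[0.002,0,0.06],0.0],[[0.002,0,0.12],0],[[0.002,0,0.18],0],[[0.002,0,0.225],0],[[0.002,0,0.24],0],[[0.002,0,0.24],0]]' 60 30; python3 -m pendant '[[[0,0,0],0],[[0,0,0],0],[[0,0,0],0],[[0,0,0],0],[[0,0,0],0]]' 20 35
```

```text
clock: 17.3
ee_pos: [0.6411, 0.1799, 0.0169]
orientation: [[0.982, 0.191, -0.001], [0.191, -0.982, -0.0], [-0.001, -0.0, -1.0]]
wrist_force: [0.1, 0.8, 1.0]
grip_width: 0.0601
gripper_force: 0.0
clock: 17.92
ee_pos: [0.6419, 0.1797, 0.018]
orientation: [[0.982, 0.191, 0.002], [0.191, -0.982, 0.0], [0.002, 0.0, -1.0]]
wrist_force: [-2.0, -0.0, 5.2]
grip_width: 0.0336
gripper_force: 34.9
```

```bash
python3 -m pendant '[[[0,0,-0.05],0],[[0,0,-0.1],0],[[0,0,-0.15],0],[[-0.025,-0.015,-0.17],-0.053],[[-0.05,-0.03,-0.17],-0.106],[[-0.075,-0.05,-0.17],-0.16],[[-0.1,-0.065,-0.17],-0.213],[[-0.125,-0.08,-0.17],-0.266],[[-0.15,-0.1,-0.17],-0.32],[[-0.175,-0.115,-0.17],-0.373],[[-0.195,-0.133,-0.17],-0.42],[[-0.195,-0.133,-0.17],-0.425],[[-0.195,-0.133,-0.17],-0.425],[[-0.195,-0.133,-0.17],-0.425]]'
cat >> w.py <<'E'
def slot(n,s0,s1):
    S,P,C=look(n,False); s,t,z=band(P,s0-.01,s1+.03,-.56,-.38,S['ee_pos'][2]-.017,S['ee_pos'][2]-.002)
    e=S['ee_pos'][:2]; y=S['orientation'][:,1]; print('TCP s %.4f t %.4f z %.4f yang %.2f grip %.4f'%(e@ex,e@ey,S['ee_pos'][2],np.degrees(np.arctan2(y[1],y[0])),S['grip_width']))
    print('held base t',np.percentile(t,[1,99]).round(4),'s front %.4f'%np.percentile(s,99),len(t))
    s,t,z=band(P,s0,s1+.05,-.5,-.43,.042,.056)
    for a in np.arange(s0,s1+.05,.005):
        k=(s>a)&(s<a+.005); print('%.3f:%d/%.3f'%(a,k.sum(),z[k].mean() if k.any() else 0),end=' ')
    print(C.shape)
E
python3 -c "
from w import *; slot('w5',.26,.3)"
```

```text
clock: 19.68
ee_pos: [0.4795, 0.2492, 0.1443]
orientation: [[0.046, 0.999, 0.0], [0.999, -0.046, -0.0], [-0.0, 0.0, -1.0]]
wrist_force: [-0.3, -1.1, -0.8]
grip_width: 0.0338
gripper_force: 34.9
TCP s 0.2699 t -0.4682 z 0.1443 yang -2.65 grip 0.0338
held base t [-0.5165 -0.4183] s front 0.2861 3958
0.260:0/0.000 0.265:0/0.000 0.270:0/0.000 0.275:0/0.000 0.280:0/0.000 0.285:72/0.049 0.290:230/0.049 0.295:245/0.049 0.300:247/0.049 0.305:260/0.049 0.310:262/0.049 0.315:192/0.048 0.320:433/0.051 0.325:533/0.051 0.330:222/0.048 0.335:0/0.000 0.340:0/0.000 0.345:0/0.000 (234216, 3)
```

```bash
python3 -m pendant '[[[-0.002,0,0.04],0],[[-0.002,0,0.08],0],[[-0.002,0,0.11],0],[[-0.002,0,0.13],0],[[-0.002,0,0.14],0],[[-0.002,0,0.148],0],[[-0.002,0,0.154],0],[[-0.002,0,0.158],0],[[-0.002,0,0.16],0],[[-0.002,0,0.16],0],[[-0.002,0,0.16],0]]'
```

```text
clock: 21.1
ee_pos: [0.4788, 0.2482, 0.0246]
orientation: [[0.044, 0.999, 0.0], [0.999, -0.044, 0.0], [0.0, 0.0, -1.0]]
wrist_force: [-0.4, -0.1, -0.8]
grip_width: 0.0342
gripper_force: 34.9
```

```bash
python3 -m pendant '[[[0,0,0],0],[[0,0,0],0],[[0,0,0],0],[[0,0,-0.03],0],[[0,0,-0.1],0],[[0,0,-0.17],0],[[-0.06,0.003,-0.23],-0.05],[[-0.12,0.007,-0.23],-0.1],[[-0.18,0.01,-0.23],-0.15],[[-0.24,0.014,-0.23],-0.2],[[-0.3,0.017,-0.23],-0.25],[[-0.36,0.02,-0.23],-0.3],[[-0.42,0.024,-0.23],-0.35],[[-0.47,0.027,-0.23],-0.373],[[-0.491,0.028,-0.23],-0.373],[[-0.491,0.028,-0.23],-0.373],[[-0.491,0.028,-0.23],-0.373]]' 58
python3 w.py w6 .4834 -.121; python3 -c "
from station import ctrl; print(ctrl.read_state()['orientation'].round(3))"
```

```text
clock: 23.22
ee_pos: [0.4833, -0.1195, 0.1968]
orientation: [[-0.903, 0.429, -0.0], [0.429, 0.903, 0.001], [0.001, 0.001, -1.0]]
wrist_force: [0.4, 0.4, 0.0]
grip_width: 0.0578
gripper_force: 0.0
23.225 [ 0.4833 -0.1195  0.1968]
block c [ 0.483  -0.1212] med [ 0.482 -0.121] size [33. 30.] ang 64 z 0.0428 n933 base ang 63.9 n1463 ext [-0.017  0.016] [-0.014  0.015]
[[-0.904  0.428 -0.   ]
 [ 0.428  0.904  0.001]
 [ 0.     0.    -1.   ]]
```

```bash
python3 -m pendant '[[[0,-0.002,0.06],0.0],[[0,-0.002,0.12],0],[[0,-0.002,0.18],0],[[0,-0.002,0.225],0],[[0,-0.002,0.24],0],[[0,-0.002,0.24],0]]' 60 30; python3 -m pendant '[[[0,0,0],0],[[0,0,0],0],[[0,0,0],0],[[0,0,0],0],[[0,0,0],0]]' 20 35
```

```text
clock: 24.02
ee_pos: [0.4829, -0.1213, 0.0169]
orientation: [[-0.904, 0.428, -0.001], [0.428, 0.904, 0.0], [0.001, 0.0, -1.0]]
wrist_force: [-0.3, -0.0, 1.0]
grip_width: 0.0601
gripper_force: 0.0
clock: 24.65
ee_pos: [0.4834, -0.1222, 0.0177]
orientation: [[-0.903, 0.429, 0.001], [0.429, 0.903, -0.001], [-0.001, 0.0, -1.0]]
wrist_force: [-1.3, 1.2, 6.5]
grip_width: 0.0341
gripper_force: 35.0
```

```bash
python3 -m pendant '[[[0,0,-0.05],0],[[0,0,-0.1],0],[[0,0,-0.15],0],[[0.02,0.045,-0.17],0.045],[[0.045,0.09,-0.17],0.09],[[0.07,0.14,-0.17],0.14],[[0.09,0.18,-0.17],0.18],[[0.112,0.225,-0.17],0.225],[[0.135,0.27,-0.17],0.27],[[0.16,0.32,-0.17],0.32],[[0.18,0.365,-0.17],0.36],[[0.2,0.404,-0.17],0.373],[[0.2,0.404,-0.17],0.373],[[0.2,0.404,-0.17],0.373],[[0.2,0.404,-0.17],0.373]]'
python3 -c "
from w import *; slot('w7',.225,.27)"
```

```text
clock: 26.52
ee_pos: [0.4771, 0.2151, 0.1443]
orientation: [[0.045, 0.999, -0.0], [0.999, -0.045, -0.0], [-0.0, -0.0, -1.0]]
wrist_force: [0.3, -1.0, -1.2]
grip_width: 0.0338
gripper_force: 35.0
TCP s 0.2357 t -0.4673 z 0.1443 yang -2.57 grip 0.0338
held base t [-0.5158 -0.4173] s front 0.2513 3894
0.225:0/0.000 0.230:0/0.000 0.235:0/0.000 0.240:0/0.000 0.245:0/0.000 0.250:19/0.048 0.255:237/0.049 0.260:246/0.049 0.265:242/0.049 0.270:253/0.049 0.275:255/0.049 0.280:256/0.048 0.285:81/0.049 0.290:293/0.049 0.295:258/0.049 0.300:275/0.049 0.305:281/0.049 0.310:300/0.049 0.315:170/0.049 (234288, 3)
```

```bash
python3 -m pendant '[[[0,0.001,0.04],0],[[0,0.001,0.08],0],[[0,0.001,0.11],0],[[0,0.001,0.13],0],[[0,0.001,0.14],0],[[0,0.001,0.148],0],[[0,0.001,0.154],0],[[0,0.001,0.158],0],[[0,0.001,0.16],0],[[0,0.001,0.16],0],[[0,0.001,0.16],0]]'
```

```text
clock: 27.95
ee_pos: [0.478, 0.2161, 0.0246]
orientation: [[0.044, 0.999, 0.0], [0.999, -0.044, 0.0], [0.0, 0.0, -1.0]]
wrist_force: [-0.4, 0.5, -1.8]
grip_width: 0.0337
gripper_force: 35.0
```

```bash
python3 -m pendant '[[[0,0,0],0],[[0,0,0],0],[[0,0,0],0],[[0,0,-0.03],0],[[0,0,-0.1],0],[[0,0,-0.17],0],[[-0.07,0.001,-0.23],0.05],[[-0.14,0.003,-0.23],0.1],[[-0.21,0.005,-0.23],0.15],[[-0.28,0.007,-0.23],0.2],[[-0.35,0.008,-0.23],0.25],[[-0.42,0.01,-0.23],0.3],[[-0.49,0.012,-0.23],0.35],[[-0.56,0.013,-0.23],0.4],[[-0.62,0.014,-0.23],0.44],[[-0.666,0.015,-0.23],0.44],[[-0.666,0.015,-0.23],0.44],[[-0.666,0.015,-0.23],0.44]]' 60
python3 w.py w8 .467 -.283; python3 -c "
from station import ctrl; print(ctrl.read_state()['orientation'].round(3))"
```

```text
clock: 30.2
ee_pos: [0.467, -0.2827, 0.1967]
orientation: [[0.99, 0.144, -0.0], [0.144, -0.99, 0.001], [-0.0, -0.001, -1.0]]
wrist_force: [0.7, 0.4, -0.3]
grip_width: 0.0598
gripper_force: 0.0
30.2 [ 0.467  -0.2827  0.1967]
block c [ 0.4674 -0.2823] med [ 0.4683 -0.2822] size [30. 34.] ang 5 z 0.0426 n947 base ang 94.7 n1520 ext [-0.016  0.016] [-0.015  0.014]
[[ 0.989  0.145 -0.   ]
 [ 0.145 -0.989  0.001]
 [-0.    -0.001 -1.   ]]
```

```bash
python3 -m pendant '[[[0,0,0.06],0.019],[[0,0,0.12],0.019],[[0,0,0.18],0.019],[[0,0,0.225],0.019],[[0,0,0.24],0.019],[[0,0,0.24],0.019]]' 60 30; python3 -m pendant '[[[0,0,0],0],[[0,0,0],0],[[0,0,0],0],[[0,0,0],0],[[0,0,0],0]]' 20 35
```

```text
clock: 31.0
ee_pos: [0.4674, -0.2827, 0.017]
orientation: [[0.996, 0.086, -0.0], [0.086, -0.996, 0.0], [-0.0, -0.0, -1.0]]
wrist_force: [0.0, -0.1, -0.5]
grip_width: 0.0598
gripper_force: 0.0
clock: 31.62
ee_pos: [0.4676, -0.2838, 0.0177]
orientation: [[0.996, 0.085, 0.001], [0.085, -0.996, -0.001], [0.001, 0.001, -1.0]]
wrist_force: [-1.2, 1.6, 6.4]
grip_width: 0.0338
gripper_force: 35.0
```

```bash
python3 -m pendant '[[[0,0,-0.05],0],[[0,0,-0.1],0],[[0,0,-0.15],0],[[0.007,-0.065,-0.17],-0.05],[[0.013,-0.13,-0.17],-0.1],[[0.02,-0.195,-0.17],-0.15],[[0.027,-0.26,-0.17],-0.2],[[0.034,-0.325,-0.17],-0.25],[[0.04,-0.39,-0.17],-0.3],[[0.047,-0.455,-0.17],-0.35],[[0.055,-0.52,-0.17],-0.4],[[0.06,-0.585,-0.17],-0.45],[[0.065,-0.619,-0.17],-0.459],[[0.065,-0.619,-0.17],-0.459],[[0.065,-0.619,-0.17],-0.459],[[0.065,-0.619,-0.17],-0.459]]'
python3 -c "
from w import *; slot('w9',.19,.24)"
```

```text
clock: 33.62
ee_pos: [0.4765, 0.1821, 0.1443]
orientation: [[0.046, 0.999, -0.0], [0.999, -0.046, -0.0], [-0.0, -0.0, -1.0]]
wrist_force: [0.0, -0.4, -1.5]
grip_width: 0.0335
gripper_force: 35.0
TCP s 0.2027 t -0.4681 z 0.1443 yang -2.62 grip 0.0335
held base t [-0.5164 -0.4181] s front 0.2184 3983
0.190:0/0.000 0.195:0/0.000 0.200:0/0.000 0.205:0/0.000 0.210:0/0.000 0.215:0/0.000 0.220:124/0.049 0.225:236/0.049 0.230:245/0.049 0.235:243/0.049 0.240:254/0.049 0.245:273/0.049 0.250:172/0.048 0.255:251/0.049 0.260:266/0.049 0.265:291/0.049 0.270:256/0.049 0.275:296/0.049 0.280:250/0.049 0.285:89/0.048 (234274, 3)
```

```bash
python3 -m pendant '[[[0,0,0.04],0],[[0,0,0.08],0],[[0,0,0.11],0],[[0,0,0.13],0],[[0,0,0.14],0],[[0,0,0.148],0],[[0,0,0.154],0],[[0,0,0.158],0],[[0,0,0.16],0],[[0,0,0.16],0],[[0,0,0.16],0]]'
```

```text
clock: 35.05
ee_pos: [0.4766, 0.1833, 0.0246]
orientation: [[0.044, 0.999, 0.0], [0.999, -0.044, 0.0], [0.0, 0.0, -1.0]]
wrist_force: [-0.1, 0.3, -1.7]
grip_width: 0.0339
gripper_force: 35.0
```

```bash
python3 -m pendant '[[[0,0,0],0],[[0,0,0],0],[[0,0,0],0],[[0,0,-0.03],0],[[0,0,-0.1],0],[[0,0,-0.17],0],[[-0.07,0.01,-0.23],0.05],[[-0.14,0.02,-0.23],0.1],[[-0.21,0.03,-0.23],0.15],[[-0.28,0.04,-0.23],0.2],[[-0.35,0.05,-0.23],0.25],[[-0.42,0.06,-0.23],0.3],[[-0.49,0.07,-0.23],0.35],[[-0.56,0.08,-0.23],0.4],[[-0.63,0.09,-0.23],0.44],[[-0.7,0.105,-0.23],0.44],[[-0.76,0.115,-0.23],0.44],[[-0.787,0.119,-0.23],0.44],[[-0.787,0.119,-0.23],0.44],[[-0.787,0.119,-0.23],0.44]]' 60
python3 w.py w10 .54 -.411; python3 -c "
from station import ctrl; print(ctrl.read_state()['orientation'].round(3))"
```

```text
clock: 37.55
ee_pos: [0.5395, -0.4093, 0.1967]
orientation: [[0.99, 0.144, -0.0], [0.144, -0.99, 0.001], [-0.0, -0.001, -1.0]]
wrist_force: [-0.1, 0.6, 0.1]
grip_width: 0.0601
gripper_force: 0.0
37.55 [ 0.5395 -0.4093  0.1967]
block c [ 0.5426 -0.4099] med [ 0.5435 -0.4098] size [30. 34.] ang 7 z 0.0427 n959 base ang 96.5 n1558 ext [-0.016  0.016] [-0.015  0.014]
[[ 0.989  0.145 -0.   ]
 [ 0.145 -0.989  0.001]
 [-0.    -0.001 -1.   ]]
```

```bash
python3 -m pendant '[[[0.003,0.001,0.06],0.009],[[0.003,0.001,0.12],0.009],[[0.003,0.001,0.18],0.009],[[0.003,0.001,0.225],0.009],[[0.003,0.001,0.24],0.009],[[0.003,0.001,0.24],0.009]]' 60 30; python3 -m pendant '[[[0,0,0],0],[[0,0,0],0],[[0,0,0],0],[[0,0,0],0],[[0,0,0],0]]' 20 35
```

```text
clock: 38.35
ee_pos: [0.5422, -0.4101, 0.0171]
orientation: [[0.993, 0.117, -0.0], [0.117, -0.993, 0.0], [-0.0, -0.0, -1.0]]
wrist_force: [0.1, 0.5, 0.3]
grip_width: 0.0597
gripper_force: 0.0
clock: 38.98
ee_pos: [0.5423, -0.4112, 0.0179]
orientation: [[0.993, 0.116, 0.001], [0.116, -0.993, -0.001], [0.001, 0.001, -1.0]]
wrist_force: [-1.5, 0.7, 6.4]
grip_width: 0.0336
gripper_force: 35.0
```

```bash
python3 -m pendant '[[[0,0,-0.05],0],[[0,0,-0.1],0],[[0,0,-0.15],0],[[0,-0.06,-0.17],-0.04],[[0,-0.125,-0.17],-0.08],[[0,-0.19,-0.17],-0.12],[[0,-0.255,-0.17],-0.16],[[0,-0.32,-0.17],-0.2],[[0,-0.385,-0.17],-0.25],[[0,-0.45,-0.17],-0.3],[[0,-0.515,-0.17],-0.35],[[-0.001,-0.58,-0.17],-0.4],[[-0.002,-0.645,-0.17],-0.449],[[-0.002,-0.71,-0.17],-0.449],[[-0.002,-0.754,-0.17],-0.449],[[-0.002,-0.754,-0.17],-0.449],[[-0.002,-0.754,-0.17],-0.449],[[-0.002,-0.754,-0.17],-0.449]]'
python3 -c "
from w import *; slot('w11',.155,.205)"
```

```text
clock: 41.22
ee_pos: [0.475, 0.1497, 0.1442]
orientation: [[0.045, 0.999, -0.0], [0.999, -0.045, -0.0], [-0.0, -0.0, -1.0]]
wrist_force: [-1.1, -0.2, -2.3]
grip_width: 0.0337
gripper_force: 35.0
TCP s 0.1703 t -0.4680 z 0.1442 yang -2.59 grip 0.0337
held base t [-0.5164 -0.4181] s front 0.1864 3977
0.155:0/0.000 0.160:0/0.000 0.165:0/0.000 0.170:0/0.000 0.175:0/0.000 0.180:0/0.000 0.185:1/0.048 0.190:238/0.049 0.195:237/0.049 0.200:244/0.049 0.205:252/0.049 0.210:253/0.049 0.215:270/0.048 0.220:166/0.049 0.225:251/0.049 0.230:277/0.049 0.235:268/0.049 0.240:294/0.049 0.245:259/0.049 0.250:170/0.048 (234301, 3)
```

```bash
python3 -m pendant '[[[-0.001,0,0.04],0],[[-0.001,0,0.08],0],[[-0.001,0,0.11],0],[[-0.001,0,0.13],0],[[-0.001,0,0.14],0],[[-0.001,0,0.148],0],[[-0.001,0,0.154],0],[[-0.001,0,0.158],0],[[-0.001,0,0.16],0],[[-0.001,0,0.16],0],[[-0.001,0,0.16],0]]'; python3 -m pendant '[[[0,0,0],0],[[0,0,0],0],[[0,0,0],0],[[0,0,-0.03],0],[[0,0,-0.1],0],[[0,0,-0.17],0],[[0,0,-0.25],0],[[0,0,-0.25],0]]' 60
python3 - <<'E'
from w import *
z=both(); A,B=z
S=ctrl.read_state(); print(S['ee_pos'])
for n in ['scene']:
    p,d=imaging.grab_frame(n); np.savez('pics/%s1.npz'%n,p=p,d=d)
p,d=imaging.grab_frame('side'); np.savez('pics/side1.npz',p=p,d=d)
sc=np.load('pics/scene1.npz')['p'][130:270,230:370]; sd=p[150:290,200:340]
im=np.hstack([cv2.resize(a,(400,400),interpolation=cv2.INTER_CUBIC) for a in (sc,sd)]); cv2.imwrite('pics/hook.png',im[:,:,::-1])
for P in A:
    k=(P[:,0]>.55)&(P[:,0]<.8)&(P[:,1]>-.3)&(P[:,1]<-.06)
    for z0,z1 in [(.003,.02),(.068,.078),(.08,.095),(.1,.13),(.135,.15),(.15,.158),(.158,.168),(.168,.178),(.178,.19)]:
        Q=P[k&(P[:,2]>z0)&(P[:,2]<z1)]
        if len(Q)<5: print(z0,len(Q)); continue
        c,s,a=cv2.minAreaRect((Q[:,:2]*1000).astype(np.float32)); print(z0,len(Q),'c',np.round(c),'size',np.round(s),'ang',round(a), 'med',np.median(Q,0).round(3))
    print()
E
```

```text
clock: 42.65
ee_pos: [0.475, 0.15, 0.0246]
orientation: [[0.044, 0.999, 0.0], [0.999, -0.044, 0.0], [0.0, 0.0, -1.0]]
wrist_force: [0.9, 0.7, -2.0]
grip_width: 0.034
gripper_force: 35.0
clock: 43.65
ee_pos: [0.478, 0.1503, 0.2171]
orientation: [[0.044, 0.999, 0.011], [0.999, -0.044, 0.001], [0.001, 0.011, -1.0]]
wrist_force: [-0.1, -1.2, -0.7]
grip_width: 0.0601
gripper_force: 0.0
[0.47490108 0.14996329 0.212191  ]
0.003 613 c [ 675. -180.] size [239. 249.] ang 90 med [ 0.682 -0.185  0.006]
0.068 28 c [ 665. -167.] size [89. 81.] ang 46 med [ 0.656 -0.166  0.076]
0.08 188 c [ 665. -170.] size [96. 87.] ang 57 med [ 0.66  -0.176  0.087]
0.1 40 c [ 686. -176.] size [39. 78.] ang 89 med [ 0.664 -0.163  0.113]
0.135 22 c [ 690. -171.] size [78. 40.] ang 10 med [ 0.664 -0.168  0.142]
0.15 14 c [ 691. -177.] size [74. 38.] ang 1 med [ 0.671 -0.168  0.154]
0.158 48 c [ 678. -169.] size [96. 39.] ang 24 med [ 0.673 -0.17   0.164]
0.168 46 c [ 677. -177.] size [92. 36.] ang 1 med [ 0.662 -0.177  0.171]
0.178 13 c [ 679. -174.] size [100.  12.] ang 13 med [ 0.718 -0.168  0.181]

0.003 631 c [ 675. -181.] size [246. 239.] ang 0 med [ 0.714 -0.152  0.01 ]
0.068 25 c [ 685. -140.] size [19. 93.] ang 64 med [ 0.715 -0.153  0.076]
0.08 163 c [ 667. -172.] size [91. 93.] ang 61 med [ 0.659 -0.151  0.087]
0.1 95 c [ 690. -158.] size [18. 80.] ang 86 med [ 0.668 -0.156  0.115]
0.135 51 c [ 687. -158.] size [78. 37.] ang 20 med [ 0.669 -0.156  0.142]
0.15 35 c [ 687. -159.] size [81. 23.] ang 6 med [ 0.667 -0.156  0.155]
0.158 102 c [ 677. -163.] size [97. 43.] ang 27 med [ 0.672 -0.164  0.163]
0.168 63 c [ 678. -170.] size [105.  38.] ang 7 med [ 0.664 -0.166  0.17 ]
0.178 21 c [ 677. -167.] size [104.  13.] ang 10 med [ 0.717 -0.163  0.181]
```

View pics/hook.png

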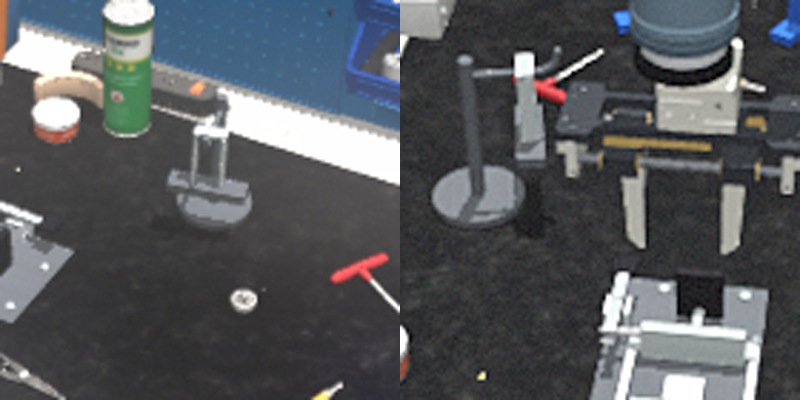

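The crops show the grey steel block hanging on the hook, at (210,160) on the left and (525,105) on the right. The two blue ones standing on the bench at (565,365) and (540,425) in the first scene picture are the look-alikes. The hanging grey one is the right one, so I'll take a closer look from above.

```bash
python3 -m pendant '[[[-0.04,0.02,-0.03],-0.055],[[-0.08,0.04,-0.06],-0.11],[[-0.12,0.06,-0.09],-0.165],[[-0.17,0.08,-0.12],-0.22],[[-0.21,0.1,-0.12],-0.275],[[-0.26,0.12,-0.12],-0.33],[[-0.3,0.14,-0.12],-0.385],[[-0.35,0.16,-0.12],-0.44],[[-0.39,0.18,-0.12],-0.495],[[-0.412,0.198,-0.12],-0.55],[[-0.412,0.198,-0.12],-0.553],[[-0.412,0.198,-0.12],-0.553],[[-0.412,0.198,-0.12],-0.553]]' 75
python3 - <<'E'
from w import *
S,P,C=look('w12'); print(S['ee_pos'],S['orientation'].round(3))
k=(P[:,0]>.58)&(P[:,0]<.8)&(P[:,1]>-.28)&(P[:,1]<-.07)
for z0,z1 in [(.08,.094),(.156,.164),(.164,.175),(.176,.195)]:
    Q=P[k&(P[:,2]>z0)&(P[:,2]<z1)]
    if len(Q)<5: print(z0,len(Q)); continue
    c,s,a=cv2.minAreaRect((Q[:,:2]*1000).astype(np.float32)); e,v=np.linalg.eigh(np.cov(Q[:,:2].T)); L=v[:,1]; print(z0,len(Q),'c',np.round(c),'size',np.round(s),'ang',round(a,1),'pca %.1f'%(np.degrees(np.arctan2(L[1],L[0]))%180), 'med',np.median(Q,0).round(4))
E
```

```text
clock: 45.48
ee_pos: [0.6093, -0.1642, 0.3017]
orientation: [[-0.993, -0.121, -0.001], [-0.121, 0.993, 0.0], [0.001, 0.001, -1.0]]
wrist_force: [-0.6, -0.4, -0.0]
grip_width: 0.075
gripper_force: 0.0
[ 0.6092535  -0.16423291  0.30171456] [[-0.993 -0.121 -0.001]
 [-0.121  0.993  0.   ]
 [ 0.001  0.001 -1.   ]]
0.08 1619 c [ 684. -171.] size [ 75. 100.] ang 11.3 pca 100.5 med [ 0.6592 -0.1694  0.0886]
0.156 204 c [ 681. -166.] size [79. 39.] ang 21.3 pca 11.7 med [ 0.6887 -0.1686  0.1629]
0.164 1038 c [ 675. -174.] size [93. 40.] ang 6.9 pca 11.7 med [ 0.6634 -0.1723  0.1704]
0.176 250 c [ 677. -174.] size [104.  16.] ang 13.8 pca 11.2 med [ 0.7173 -0.1654  0.181 ]
```

View pics/w12.png

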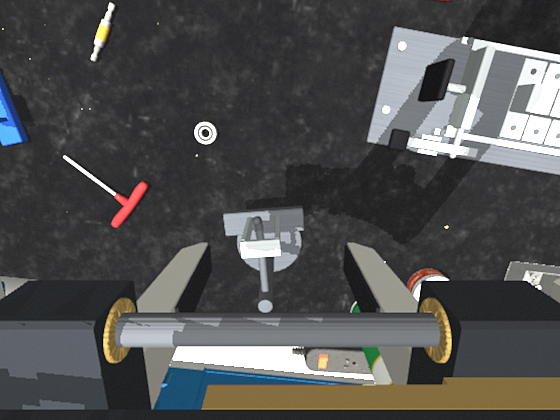

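The wrist view shows the stirrup crossbar at (260,248), the bar at (262,220), the hook tip at (257,222) and the upright at (265,305).

```bash
python3 - <<'E'
from w import *
z=np.load('pics/w12.npz'); c={k:z[k] for k in ['fx','fy','cx','cy','position','orientation']}; P,C=cloud(z['p'],z['d'],c)
a=np.radians(11.3); U=np.array([np.cos(a),np.sin(a)]); V=np.array([-U[1],U[0]]); o=np.array([.6634,-.1723])
for nm,z0,z1,cc in [('cross',.165,.175,150),('bar',.08,.094,0),('hook',.176,.2,0)]:
    k=(np.abs(P[:,0]-.67)<.07)&(abs(P[:,1]+.17)<.09)&(P[:,2]>z0)&(P[:,2]<z1)&(C.mean(1)>cc); Q=P[k,:2]-o
    u,v=Q@U,Q@V; print(nm,k.sum(),'u',np.percentile(u,[1,10,50,90,99]).round(4),'v',np.percentile(v,[1,10,50,90,99]).round(4))
E
```

```text
cross 717 u [-0.0102 -0.0088 -0.0008  0.0071  0.0437] v [-0.0218 -0.0182 -0.0025  0.0134  0.0171]
bar 1619 u [-0.0163 -0.0157 -0.0045  0.0102  0.0518] v [-0.0514 -0.0437  0.0021  0.0387  0.0464]
hook 250 u [-0.039  -0.0369  0.0545  0.0622  0.0649] v [-0.0095 -0.007  -0.0022  0.0028  0.0051]
```

```bash
python3 -m pendant '[[[-0.035,-0.012,0],-0.024],[[-0.069,-0.023,0],-0.024],[[-0.069,-0.023,0.05],-0.024],[[-0.069,-0.023,0.1],-0.024],[[-0.069,-0.023,0.15],-0.024],[[-0.069,-0.023,0.19],-0.024],[[-0.069,-0.023,0.22],-0.024],[[-0.069,-0.023,0.24],-0.024],[[-0.069,-0.023,0.243],-0.024],[[-0.069,-0.023,0.243],-0.024]]' 75; python3 -m pendant '[[[0,0,0],0],[[0,0,0],0],[[0,0,0],0],[[0,0,0],0],[[0,0,0],0],[[0,0,0],0]]' 30 40
```

```text
clock: 46.78
ee_pos: [0.6636, -0.1761, 0.1206]
orientation: [[-0.98, -0.197, 0.001], [-0.197, 0.98, -0.001], [-0.001, -0.001, -1.0]]
wrist_force: [-0.6, 0.1, 0.7]
grip_width: 0.0755
gripper_force: 0.0
clock: 47.52
ee_pos: [0.6631, -0.176, 0.1198]
orientation: [[-0.98, -0.197, 0.0], [-0.197, 0.98, 0.0], [-0.0, 0.0, -1.0]]
wrist_force: [-1.2, 1.6, 1.3]
grip_width: 0.0399
gripper_force: 40.0
```

```bash
python3 -m pendant '[[[0,0,-0.015],0],[[0,0,-0.03],0],[[0,0,-0.045],0],[[0,0,-0.06],0],[[0,0,-0.06],0],[[0.02,0,-0.06],0],[[0.05,0,-0.06],0],[[0.09,0,-0.06],0],[[0.13,0,-0.06],0],[[0.16,0,-0.06],0],[[0.16,0,-0.06],0],[[0.16,0,-0.06],0]]'
python3 - <<'E'
from w import *
S,P,C=look('w13'); print(S['ee_pos'].round(4),S['grip_width'])
E
```

```text
clock: 49.02
ee_pos: [0.5461, -0.1997, 0.1647]
orientation: [[-0.981, -0.196, 0.001], [-0.196, 0.981, -0.0], [-0.001, -0.0, -1.0]]
wrist_force: [0.6, -0.0, -2.3]
grip_width: 0.0399
gripper_force: 40.0
[ 0.5461 -0.1997  0.1647] 0.03986817314235633
```

View pics/w13.png

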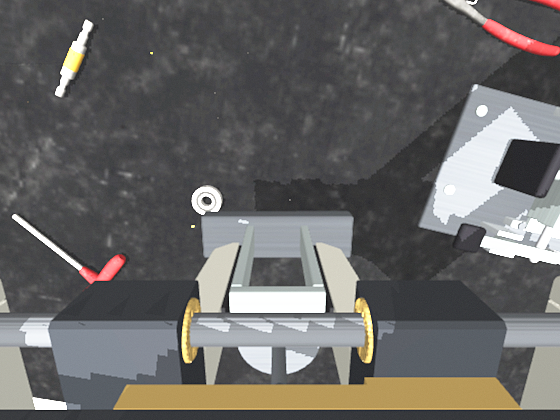

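The block hangs upright in the grip at (278,240) and is clear of the hook. I'll carry it over the slot.

```bash
python3 -m pendant '[[[0.001,0.03,0],0.05],[[0.002,0.07,0],0.1],[[0.003,0.11,0],0.155],[[0.004,0.15,0],0.21],[[0.006,0.19,0],0.265],[[0.007,0.23,0],0.32],[[0.008,0.28,0],0.375],[[0.009,0.32,0],0.43],[[0.01,0.36,0],0.485],[[0.012,0.4,0],0.54],[[0.012,0.433,0],0.577],[[0.012,0.433,0],0.577],[[0.012,0.433,0],0.577],[[0.012,0.433,0],0.577]]'
python3 - <<'E'
from w import *
S,P,C=look('w14'); e=S['ee_pos'][:2]; y=S['orientation'][:,1]; z=S['ee_pos'][2]
print('TCP s %.4f t %.4f z %.4f yang %.2f grip %.4f'%(e@ex,e@ey,z,np.degrees(np.arctan2(y[1],y[0])),S['grip_width']))
s,t,zz=band(P,.1,.2,-.56,-.38,z-.05,z-.025); print('bar t',np.percentile(t,[1,99]).round(4),'s',np.percentile(s,[1,99]).round(4),'z',np.median(zz),len(t))
k=t>-.44; print('front edge at t ends',np.percentile(s[k],98),np.percentile(s[t<-.49],98))
s,t,zz=band(P,.05,.34,-.53,-.40,.013,.056)
for a in np.arange(.08,.2,.005):
    k=(s>a)&(s<a+.005); print('%.3f:%d/%.3f'%(a,k.sum(),zz[k].mean() if k.any() else 0),end=' ')
E
```

```text
clock: 50.82
ee_pos: [0.4732, 0.1163, 0.1646]
orientation: [[0.044, 0.999, 0.0], [0.999, -0.044, -0.0], [-0.0, 0.0, -1.0]]
wrist_force: [-0.8, -0.2, -1.9]
grip_width: 0.0403
gripper_force: 40.0
TCP s 0.1368 t -0.4677 z 0.1646 yang -2.50 grip 0.0403
bar t [-0.5155 -0.4181] s [0.1234 0.1519] z 0.13359012023827216 5506
front edge at t ends 0.15186779101190598 0.15179896607141663
0.080:0/0.000 0.085:0/0.000 0.090:0/0.000 0.095:0/0.000 0.100:0/0.000 0.105:0/0.000 0.110:0/0.000 0.115:1/0.013 0.120:76/0.019 0.125:83/0.020 0.130:90/0.019 0.135:88/0.019 0.140:86/0.019 0.145:91/0.019 0.150:89/0.019 0.155:417/0.028 0.160:628/0.028 0.165:614/0.028 0.170:663/0.028 0.175:642/0.029 0.180:634/0.028 0.185:442/0.030 0.190:701/0.028 0.195:679/0.028
```

```bash
python3 -m pendant '[[[0,0,0.04],0],[[0,0,0.08],0],[[0,0,0.105],0],[[0,0,0.12],0],[[0,0,0.13],0],[[0,0,0.138],0],[[0,0,0.144],0],[[0,0,0.148],0],[[0,0,0.15],0],[[0,0,0.15],0],[[0,0,0.15],0]]'
```

```text
clock: 52.25
ee_pos: [0.4729, 0.117, 0.0523]
orientation: [[0.044, 0.999, 0.0], [0.999, -0.044, 0.0], [0.0, 0.0, -1.0]]
wrist_force: [0.2, -0.1, -2.0]
grip_width: 0.0399
gripper_force: 40.0
```

```bash
python3 -m pendant '[[[0,0,0.002],0],[[0,0,0.002],0],[[0,0,0.002],0]]'; python3 -m pendant '[[[0,0,0],0],[[0,0,0],0],[[0,0,0],0],[[0,0,-0.01],0],[[0,0,-0.05],0],[[0,0,-0.11],0],[[0,0,-0.17],0],[[0,0,-0.23],0],[[-0.08,0,-0.26],0],[[-0.13,0,-0.26],0],[[-0.13,0,-0.26],0],[[-0.13,0,-0.26],0]]' 70
python3 - <<'E'
from w import *
S,P,C=look('w15'); print(S['ee_pos'].round(4))
E
```

```text
clock: 52.62
ee_pos: [0.473, 0.117, 0.0518]
orientation: [[0.044, 0.999, 0.001], [0.999, -0.044, -0.0], [-0.0, 0.001, -1.0]]
wrist_force: [-3.2, 0.1, 8.2]
grip_width: 0.0398
gripper_force: 40.0
clock: 54.12
ee_pos: [0.4683, 0.0199, 0.2457]
orientation: [[0.045, 0.999, -0.0], [0.999, -0.045, 0.001], [0.001, -0.0, -1.0]]
wrist_force: [0.6, 0.8, 0.3]
grip_width: 0.0699
gripper_force: 0.0
[0.4683 0.0199 0.2457]
```

View pics/w15.png

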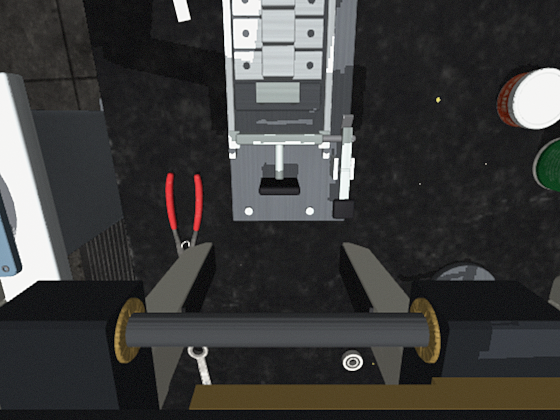

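Everything lies flat in the track. The pusher stirrup is at (278,92), the follower is still held at (280,138), and the pad is at (343,208). Next I'll locate the pad.

```bash
python3 - <<'E'
from w import *
z=np.load('pics/w15.npz'); c={k:z[k] for k in ['fx','fy','cx','cy','position','orientation']}; P,C=cloud(z['p'],z['d'],c)
s,t=st(P); k=(P[:,2]>.042)&(P[:,2]<.056)&(t<-.525)&(t>-.565)&(s>-.03)&(s<.08)
d=k&(C.mean(1)<60); print(d.sum(),np.percentile(s[d],[2,98]),np.percentile(t[d],[2,98]),np.median(P[d],0))
e=ctrl.read_state()['ee_pos'][:2]; cs,ct=np.percentile(s[d],[2,98]).mean(),np.percentile(t[d],[2,98]).mean()
print(cs,ct,cs*ex+ct*ey,'ds',cs-e@ex,'dt',ct-e@ey)
E
```

```text
420 [0.00016829 0.06418859] [-0.5562604 -0.5325238] [ 0.54300495 -0.01145719  0.05070545]
0.03217844114515997 -0.5443920976109557 [0.54527756 0.00840176] ds -0.008535887251977646 dt -0.07741990976557345
```

```bash
python3 -m pendant '[[[-0.019,0.05,0],0],[[-0.037,0.103,0],0],[[-0.037,0.103,0],0],[[-0.037,0.103,0.06],0],[[-0.037,0.103,0.12],0],[[-0.037,0.103,0.18],0],[[-0.037,0.103,0.22],0],[[-0.037,0.103,0.245],0],[[-0.037,0.103,0.25],0],[[-0.037,0.103,0.25],0],[[-0.037,0.103,0.25],0]]' 0 20; python3 -m pendant '[[[0,0,0.005],0],[[0,0,0.01],0],[[0,0,0.015],0],[[0,0,0.02],0],[[0,0,0.024],0],[[0,0,0.028],0],[[0,0,0.03],0],[[0,0,0.03],0],[[0,0,0.03],0],[[0,0,0.03],0],[[0,0,0.03],0],[[0,0,0.03],0]]'
```

```text
clock: 55.55
ee_pos: [0.5451, -0.0114, 0.0593]
orientation: [[0.044, 0.999, 0.002], [0.999, -0.044, -0.0], [-0.0, 0.002, -1.0]]
wrist_force: [0.2, 0.3, 0.4]
grip_width: 0.0004
gripper_force: 0.0
clock: 57.05
ee_pos: [0.5447, -0.0116, 0.0358]
orientation: [[0.044, 0.999, 0.001], [0.999, -0.044, -0.0], [-0.0, 0.001, -1.0]]
wrist_force: [2.1, -3.5, 4.5]
grip_width: 0.0006
gripper_force: 2.2
```

```bash
python3 -m pendant '[[[0,0,0.001],0],[[0,0,0.001],0],[[0,0,0.001],0],[[0,0,-0.03],0],[[0,0,-0.1],0],[[0,0,-0.18],0],[[0,0,-0.26],0],[[0.06,-0.05,-0.26],0],[[0.06,-0.1,-0.26],0],[[0.06,-0.1,-0.26],0],[[0.06,-0.1,-0.26],0]]'
python3 - <<'E'
from w import *
S,P,C=look('w16'); print(S['ee_pos'].round(4))
s,t,zz=band(P,.05,.34,-.5,-.43,.042,.056)
for a in np.arange(.08,.335,.005):
    k=(s>a)&(s<a+.005); print('%.3f:%d/%.3f'%(a,k.sum(),zz[k].mean() if k.any() else 0),end=' ')
E
```

```text
clock: 58.42
ee_pos: [0.4713, 0.0371, 0.2301]
orientation: [[0.044, 0.999, -0.001], [0.999, -0.044, 0.001], [0.001, -0.001, -1.0]]
wrist_force: [-0.0, -0.0, 0.4]
grip_width: 0.0005
gripper_force: 0.0
[0.4713 0.0371 0.2301]
0.080:0/0.000 0.085:68/0.047 0.090:0/0.000 0.095:0/0.000 0.100:0/0.000 0.105:0/0.000 0.110:0/0.000 0.115:0/0.000 0.120:0/0.000 0.125:66/0.045 0.130:310/0.046 0.135:284/0.046 0.140:131/0.045 0.145:7/0.046 0.150:0/0.000 0.155:0/0.000 0.160:0/0.000 0.165:0/0.000 0.170:168/0.048 0.175:170/0.049 0.180:199/0.049 0.185:173/0.049 0.190:199/0.049 0.195:176/0.049 0.200:198/0.049 0.205:181/0.049 0.210:192/0.049 0.215:207/0.049 0.220:206/0.049 0.225:212/0.049 0.230:207/0.048 0.235:190/0.049 0.240:0/0.000 0.245:0/0.000 0.250:0/0.000 0.255:0/0.000 0.260:0/0.000 0.265:0/0.000 0.270:0/0.000 0.275:0/0.000 0.280:0/0.000 0.285:0/0.000 0.290:0/0.000 0.295:0/0.000 0.300:0/0.000 0.305:0/0.000 0.310:0/0.000 0.315:0/0.000 0.320:0/0.000 0.325:0/0.000 0.330:0/0.000
```

View pics/w16.png

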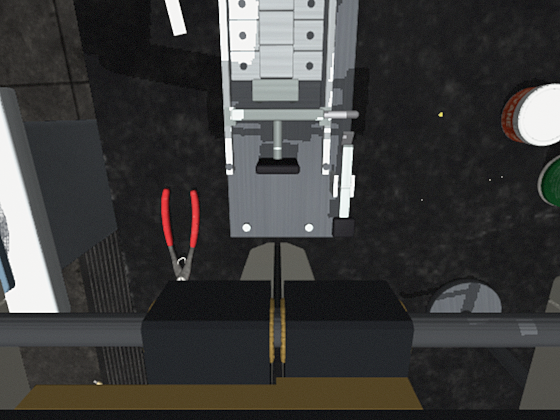

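The follower (278,113) has closed on the row, with its face at s≈0.141. That leaves 180 mm to the stop, which is exactly six 30 mm pieces. One side view will confirm the far end.

```bash
python3 -c "
from h import *
p,d=imaging.grab_frame('side'); cv2.imwrite('pics/end.png',cv2.resize(p[230:360,240:350],(550,650))[:600,:,::-1]); print(ctrl.read_state()['wrist_force'])"
```

```text
[-0.81722742 -0.46860184 -0.47604423]
```

View pics/end.png

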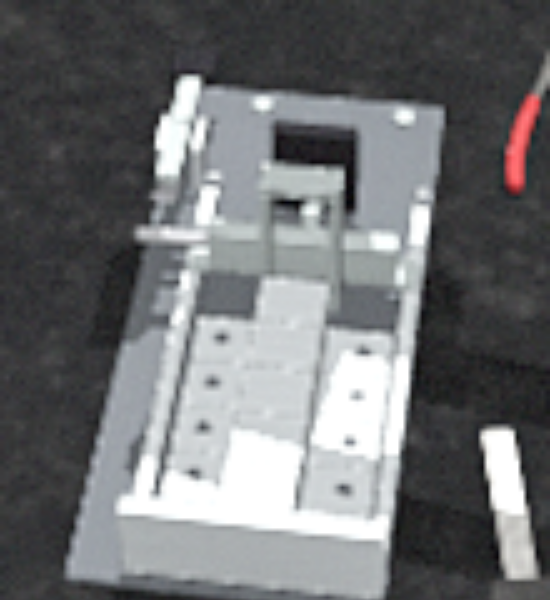

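The side view shows the sliders packed flat against the end stop at (255,505), then the pusher (300,290) and the follower (300,245) tight behind them. I'm handing in.

```bash
python3 -c "
from station import ctrl; print(ctrl.hand_in())"
```

```text
the job is handed in; nothing more can be done
None
```

The magazine is loaded and handed in at about 58 s on the robot's clock: all five sliders lie flat in the track with the pusher block behind them, and the released follower holds the row against the end stop; the judge's verdict was not shown.

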